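Secure the board jig's cover and draw its hold-down pin half out

ROBOT

A 7-joint arm with a two-finger parallel gripper is mounted at the origin on the work surface. World frame = base frame: x ahead of the robot, y to its left, z up, the work surface at z = 0. Lengths are in m, angles in rad, forces in N, time in s.
With the tool pointing down it reaches from about 0.4 to 0.85 m from the base axis. Payload 10.4 kg.
Tool frame: the origin (TCP) lies between the finger pads; the fingertips stand tcp_to_tips ahead of it and the grasp point (between the pads) lies 8 mm behind it (tcp_to_tips is the distance from the TCP to the fingertips, in m); z points along the fingers, y is the line along which they close (so a half turn about z gives the same grasp; the last joint's range is limited). The gripper opens to 85 mm and grips with 20 to 120 N. Pads are 22 mm wide; open, the fingers measure 114 mm over their backs; the gripper's body (76 mm by 85 mm) begins 54 mm behind the grasp point. The pads swing forward as they close: fully open they stand 13 mm farther back than shut.
Start: joints at [1.14, 0.332, -0.065, 1.46, 0.022, 1.35, -0.088], TCP at [0.248, -0.574, 0.242] pointing down, gripper open.
Joint ranges: [-2.6, 2.6], [-0.5, 2.12], [-1.47, 1.34], [0.16, 2.42], [-1.27, 4.41], [0.06, 2.06], [-2.6, 2.6]. Speed limits (rad/s): [2.22, 2.22, 2.79, 2.79, 3.14, 3.14, 3.14].

INTERFACE

Orientations are given as a unit quaternion [x, y, z, w].
In Python, from workcell import * gives the robot as it stands.
- The arm moves only by the tool apply_moves, never from a script. Its argument "rows" is a list of rows, each an object of numbers: "x", "y", "z": the shift along the tool's x, y, z in mm; "ax", "ay", "az": the turn, a rotation vector about the tool's x, y, z in degrees; "gripper": the closure, from 0 (fully open) to 1 (shut). A call has 1 to 5 rows; each row shifts and turns the commanded pose from where the row before left it, along the tool's axes as they then stand; what a row does not reach is not made up. A row lasts 1/12 s, in which the tool goes at most 41.7 mm and 7.16 degrees, less where a joint would pass 70% of its speed; a pose out of reach is approached as far as the arm can. A call with a gripper value outside its range is refused whole. The fingers move at their own pace and stop on an object; "newtons" is the grip in N (left out, the last holds). Time passes only in rows, so rows that do not move let the fingers close. It gives the time, the measured TCP pose, the force, the opening and the grip force at its end, in the units of the state.
- get_obs(): the state, without advancing time (a new reading comes with each control period).
- camera(name): name is "scene" or "top" or "wrist"; returns a dict with "color" (400x640x3 uint8, red, green, blue), "fov_y" (degrees; the focal length in pixels is half the picture's height over the tangent of half this angle, whatever the lens; pixels are square), "cx", "cy" (the principal point, pixels), "k1" (the pictures are not rectified: a ray, as slopes to the right and down, at radius r is drawn at 1 + k1 r^2 times it, then the intrinsics apply), "rvec" (rotation vector, rad) and "tvec" (3), from world to camera coordinates, as OpenCV has them. Camera axes: x right, y down, z forward; pixel columns grow to the right and rows downward; lengths in m; the calibration is good to about 2 mm. A picture is of the moment at which its call begins. There is no depth.
- hand_in(): hands the job in; it is judged then, once.
The state is a dict: "clock": time; "joint_pos": joint angles; "joint_velocities": joint speeds; "tau": joint torques, N m; "position": TCP position; "ee_rot": TCP orientation; "ft_force": force on the tool from outside, world axes, zero at the start; "torque": the same for the moment, N m; "grip_width": opening from 0.0 (shut) to 1.0 (fully open); "grasp_force": force on a finger pad.
Only numpy, scipy, OpenCV 4.12 (cv2) and the standard library are available. Lean on these libraries where they do the work, as an engineer would, in place of code of your own. Each camera call takes 0.05 s, during which the arm holds its last target. There are 200 camera calls.

TASK

On the circuit-board jig, first swing the turnbutton a quarter turn so that it lies square across the cover frame and secures it. Then grip the slanting hold-down pin and draw it straight along its bore, without forcing it sideways, until about half of its shank is out (the ring mark at the middle of the shank at the bore's mouth), never all the way, and finish while still holding it there: do not let go. Leave the cover down and the other things on the bench alone.

Things in the scene. Friction and masses are not known exactly. Their poses are not given: they have to be found in the camera images.
- jig: Aluminium base plate of the board jig, fixed to the bench, 18 mm high. Origin on the bench surface, z up; the plate spans x -125 to +95 mm and y -135 to +135 mm of it. A green circuit board lies on it under the steel cover frame (x -48 to +90, y -75 to +75, top at z 32 mm). Yaw within 0.35 rad of the robot's axes.
- turnbutton (a joint): Dark steel bar 14 mm wide, top at z 42 mm, turning about a vertical pivot at x 0, y -100 mm of the jig and reaching 50 mm from it. In rad: at 0 it points to the jig's -x (beside the cover), at +1.57 to the jig's +y, square across the cover's side (secured); it grows clockwise seen from above. Stops at -0.4 and +1.75. Friction of 0.05 N m keeps it where left. Starts at -0.25 to 0.4.
- turnbutton_post (a point): Point on the upright round finger post of the turnbutton, 40 mm from the pivot. The post is 10 mm in diameter and rises from the bar's top (z 42 mm) to z 76 mm; this point is on its axis at z 64 mm, 12 mm below its top.
- turnbutton_pivot (a point): Point on the turnbutton's pivot axis at z 64 mm (in the air above the bar).
- cover (a joint): Hinge of the steel cover frame, hinged along its far (+x) edge: 0 is down, grows as it lifts, rad. It is down at the start (0.35 kg, nothing but its weight keeps it down) and must stay down.
- boss: Grey boss, 44 x 44 mm and 58 mm long, fixed on the jig's near (-x) end and leaning 20 degrees (0.35 rad) towards the jig's -x. Origin at the centre of its underside; its z axis is the bore's axis, pointing up out of the mouth; its y axis is the jig's y. The round bore is 17 mm wide and 53 mm deep, open at the top. Pressing the pin against it with over 30 N would score it.
- bore_mouth (a point): Centre of the bore's mouth, on the boss's upper face, 58 mm along the boss's z axis.
- pin: Loose steel hold-down pin, 0.18 kg, seated in the bore. Origin at the centre of the shank's tip, z along the pin to the grip. Shank 16 mm across and 48 mm long, a thin dark ring mark at its middle; then a flange 30 mm across, 5 mm thick, resting on the boss when seated; then a round grip 22 mm across, 42 mm long with dark grooves. It slides back by its weight when let go.
- pin_grip (a point): Point on the pin's axis where it is best gripped: 26 mm above the flange's upper face, 16 mm below the grip's top end, 79 mm from the tip.
- pin_tip (a point): Centre of the shank's tip (the pin's origin). Along the boss's z axis it lies 10 mm from the boss's origin when seated, 34 mm when half out, 58 mm when at the mouth.
- flux_jar: Bystander: a small loose jar, 48 mm in diameter and 50 mm high, on the bench at the jig's -y side. Origin under its centre.
- driver: Bystander: a loose screwdriver 150 mm long lying on the bench at the jig's +y side. Origin under its middle.
- parts_tray: Bystander: a loose white parts tray 90 x 70 x 22 mm on the bench beyond the jig. Origin under its centre.
Things that resemble listed ones, but are neither listed nor needed, are in the scene too. There is more than one size of the pin; the one meant has the size given above.

How it is judged:
On the way, in this order (a step that is already met when the one before it is completed fails the run):
1. the turnbutton lies across the cover frame while the pin is still seated (value of joint turnbutton between 1.35 and 1.76 rad and z of pin_tip in the frame of boss below 0.016 m), for 0.2 s.
2. the pin is drawn about half out and held by the gripper (z of pin_tip in the frame of boss between 0.024 and 0.044 m and x of pin_tip in the frame of boss between -0.004 and 0.004 m and y of pin_tip in the frame of boss between -0.004 and 0.004 m and contact force between the fingers and pin above 1 N), for 0.2 s.
At the end, for the whole second after the job is handed in: The turnbutton is across the cover frame (1.35 to 1.76 rad), the cover is down (below 0.05 rad), and the gripper holds the pin still (at least 1 N) with 14 to 34 mm of its shank out of the boss, its tip within 4 mm of the bore's axis and the pin within 0.12 rad of it (all of step 2 and value of joint turnbutton between 1.35 and 1.76 rad and value of joint cover below 0.05 rad and angle between the z axis of pin and the z axis of boss, either way round below 0.12 rad and linear speed of pin below 0.02 m/s); the arm keeps its last pose, push and grip.
It fails at once if the pin is drawn out altogether (tip within 4 mm of the mouth or past it) (z of pin_tip in the frame of boss above 0.054 m).
It fails at once if while drawn (more than 3 mm out) the pin is forced against its boss with more than 30 N (contact force between pin and boss above 30 N and z of pin_tip in the frame of boss above 0.013 m).
It fails at once if the cover is lifted more than 0.15 rad (value of joint cover above 0.15 rad).
It fails at once if a bystander (jar, screwdriver or tray) is moved more than 30 mm (distance of any of flux_jar, driver, parts_tray from where it was at the start of the episode above 0.03 m).
It also fails if it takes over 51 s, if anything falls off the work surface, if the arm or the gripper's body presses on something with over 40 N, if the wrist force passes 120 N, or if a joint passes its speed limit or range.

## Working session

There is one attempt and no reset: what is moved stays moved. The work goes in short steps, Python scripts to look and compute and a tool call to move; the robot and the scene stay as the last step left them, time stands still between calls to the robot, and variables do not carry over. Pictures are saved under pics/ and viewed, at most 10 in all, crops included, and the job is handed in when it is done.

Besides the shell and the picture viewer there is one more tool, called after "Request:" as a command line: name --argument value ..., lists and objects as JSON in quotes. apply_moves: Moves the arm, as the interface text tells. Its arguments: {"type":"object","properties":{"rows":{"type":"array","items":{"type":"object","properties":{"x":{"type":"number"},"y":{"type":"number"},"z":{"type":"number"},"ax":{"type":"number"},"ay":{"type":"number"},"az":{"type":"number"},"gripper":{"type":"number"}}}},"newtons":{"type":"number"}},"required":["rows"]}

```bash
mkdir -p pics; ls
cat > h.py <<'E'
from workcell import *
import numpy as np, cv2
from scipy.spatial.transform import Rotation as R
def snap(n,f):
    c=camera(n); cv2.imwrite(f'pics/{f}.png',c['color'][:,:,::-1]); 
    import pickle; pickle.dump(c,open(f'pics/{f}.pkl','wb')); return c
def load(f):
    import pickle; return pickle.load(open(f'pics/{f}.pkl','rb'))
def KD(c):
    f=200/np.tan(np.radians(c['fov_y'])/2)
    return np.array([[f,0,c['cx']],[0,f,c['cy']],[0,0,1.]]),np.array([c['k1'],0,0,0.])
def proj(c,P):
    K,D=KD(c); return cv2.projectPoints(np.atleast_2d(np.float64(P)),np.float64(c['rvec']),np.float64(c['tvec']),K,D)[0][:,0]
def ray(c,uv):
    K,D=KD(c); p=cv2.undistortPoints(np.float64([[uv]]),K,D)[0,0]
    M=cv2.Rodrigues(np.float64(c['rvec']))[0]; o=-M.T@np.float64(c['tvec']).ravel(); return o,M.T@np.array([*p,1])
def atz(c,uv,z):
    o,d=ray(c,uv); return o+d*(z-o[2])/d[2]
E
python3 - <<'E'
from h import *
a=snap('top','top0'); b=snap('scene','scene0')
cv2.imwrite('pics/both.png',np.vstack([a['color'],b['color']])[:,:,::-1][:, :])
for c in(a,b): print({k:v for k,v in c.items() if k!='color'})
print(get_obs())
E
```

```text
pics
{'fov_y': 46.65377217292291, 'cx': 316.363857755568, 'cy': 202.70643152281372, 'k1': 0.009441077678622439, 'rvec': array([ 2.21409737, -2.20093542,  0.08161936]), 'tvec': array([0.02734991, 0.59979789, 1.02414554])}
{'fov_y': 51.194853330928815, 'cx': 325.56332648909745, 'cy': 198.52164528398987, 'k1': -0.05173411089450741, 'rvec': array([ 2.36720149,  0.59044687, -0.20692356]), 'tvec': array([-0.56122319, -0.11320539,  1.16712758])}
{'clock': 0.1, 'joint_pos': array([ 1.14040391,  0.33280734, -0.06468972,  1.46084702,  0.02157873,
        1.34989685, -0.08848642]), 'joint_velocities': array([ 9.39592985e-04, -3.46067063e-04, -6.73004079e-04, -8.83549338e-04,
        1.03864375e-05, -1.49015243e-03, -5.25282158e-04]), 'tau': array([ 1.02430698e-03, -6.26747274e+01,  4.88467421e-02, -3.92429459e+01,
        1.62159913e-02,  6.97417563e-03, -3.37837014e-05]), 'position': array([ 0.24773779, -0.57345847,  0.24160121]), 'ee_rot': array([ 9.79283047e-01,  2.02495222e-01, -1.47198716e-04, -6.14751034e-04]), 'ft_force': array([ 0.31441588, -0.89635726, -0.14368639]), 'torque': array([-0.00457124, -0.08127851,  0.03303739]), 'grasp_force': 0.0, 'grip_width': 0.9975542604705369}
```

View pics/top0.png

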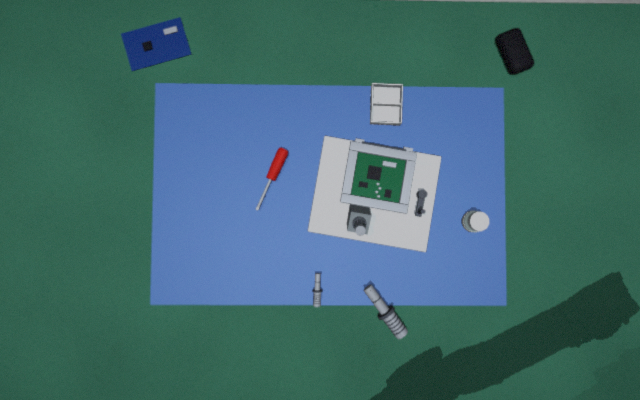

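View pics/scene0.png

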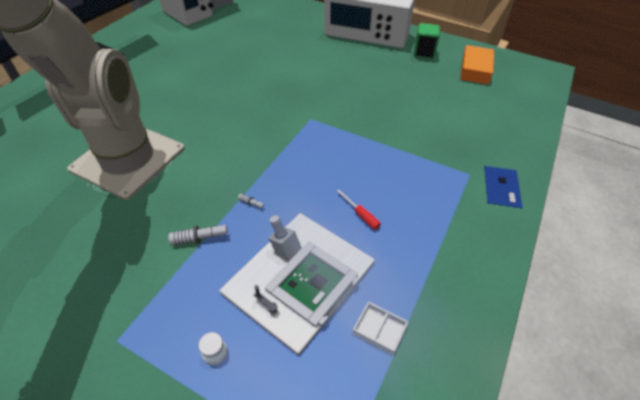

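Run:
```python
from h import *
a=load('top0')['color'];b=load('scene0')['color']
cv2.imwrite('pics/ct.png',cv2.resize(a[125:260,300:450,::-1],None,fx=4,fy=4,interpolation=3))
cv2.imwrite('pics/cs.png',cv2.resize(b[205:355,215:385,::-1],None,fx=4,fy=4,interpolation=3))
```

```text
(no output)
```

View pics/ct.png

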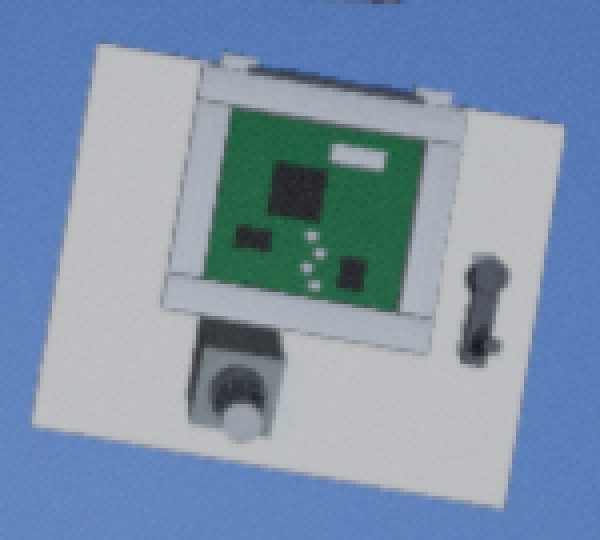

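View pics/cs.png

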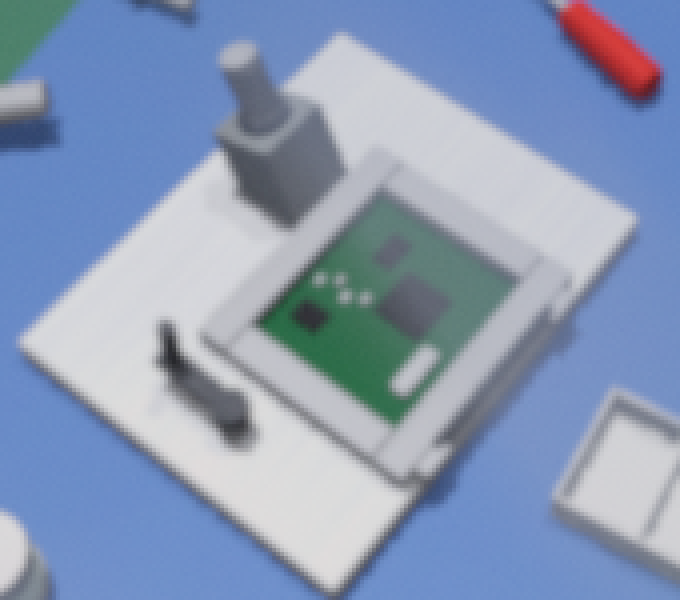

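```bash
cat > fit.py <<'E'
from h import *
from scipy.optimize import least_squares
T=load('top0');S=load('scene0')
t=lambda u,v:(300+(u+.5)/4-.5,125+(v+.5)/4-.5)
s=lambda u,v:(215+(u+.5)/4-.5,205+(v+.5)/4-.5)
# jig pts
J=[(95,135,18),(95,-135,18),(-125,-135,18),(-125,135,18),(-48,75,32),(-48,-75,32),(90,75,32),(90,-75,32),(0,-100,43)]
ot=[(98,44),(565,125),(505,507),(33,427),(163,308),(428,353),(204,66),(466,112),(488,275)]
os_=[(636,218),(335,595),(22,343),(340,36),(382,150),(203,335),(568,280),(405,480),(232,412)]
tilt=R.from_euler('y',-.349)
def world(p,P): return R.from_euler('z',p[2]).apply(np.array(P)/1e3)+[p[0],p[1],0]
def res(p,full=0):
    P=world(p,J)
    top=world(p,[np.array(p[3:6])*1e3]); q=p[6]
    post=world(p,[(-40*np.cos(q),-100+40*np.sin(q),76)])
    W=np.vstack([P,top,post])
    a=proj(T,W)-[t(*o) for o in ot+[(243,422),(495,345)]]
    b=proj(S,W)-[s(*o) for o in os_+[(238,55),(166,326)]]
    return np.vstack([a,b]) if full else np.vstack([a,b]).ravel()
f=least_squares(res,[.5,-.1,0,-.1,0,.12,0],loss='soft_l1')
p=f.x; print('p',p.round(4)); print(res(p,1).round(1).tolist())
top=p[3:6]; org=top-tilt.apply([0,0,.105]); print('boss org jig mm',org*1e3)
Rz=R.from_euler('z',p[2])
ax=Rz.apply(tilt.apply([0,0,1]));w=lambda v:Rz.apply(v)+[p[0],p[1],0]
print('axis',ax,'griptop',w(top),'grip pt',w(top)-ax*.016,'mouth',w(org)+ax*.058)
print('pivot',w([0,-.1,.064]),'post',w([-.04*np.cos(p[6]),-.1+.04*np.sin(p[6]),.064]),'q',p[6])
E
python3 fit.py
```

```text
p [ 0.6368 -0.1031 -0.1647 -0.1037  0.0305  0.1153  0.0329]
[[-0.1, -0.9], [1.0, -0.5], [0.8, 0.4], [-0.5, -0.1], [-0.2, -0.1], [0.4, 0.2], [-0.1, -0.8], [0.8, -0.7], [1.2, -0.1], [0.0, 0.1], [-0.2, -0.2], [1.5, -0.5], [0.1, -0.2], [-1.5, -0.0], [-0.1, -1.5], [-1.5, -1.6], [-1.5, -1.3], [2.0, -2.0], [-0.2, 0.5], [-0.1, -1.4], [0.1, -0.0], [0.3, 0.6]]
boss org jig mm [-67.76494483  30.46969947  16.64214181]
axis [-0.33733317  0.05605166  0.93971514] griptop [ 0.53952042 -0.05605611  0.11531223] grip pt [ 0.54491775 -0.05695294  0.10027679] mouth [ 0.55537508 -0.05869054  0.07114562]
pivot [ 0.62040303 -0.2017542   0.064     ] post [ 0.58118102 -0.19390345  0.064     ] q 0.03289425144249875
```

```bash
cat >> h.py <<'E'
def plan(pos,Rt,n):
    "rows (tool axes, mm/deg) from the measured pose to target in n equal steps"
    o=get_obs(); p=np.array(o['position']);r=R.from_quat(o['ee_rot'])
    dv=(r.inv()*Rt).as_rotvec(); q=r; acc=p.copy()
    for i in range(n):
        tgt=p+(np.array(pos)-p)*(i+1)/n
        d=(q.inv().apply(tgt-acc)*1e3).round(0 if n>1 else 1); acc=acc+q.apply(d/1e3)
        a=np.degrees(dv/n).round(1); q=q*R.from_rotvec(np.radians(a))
        print(d,a)
    print('end err',(acc-pos)*1e3,np.degrees((q.inv()*Rt).magnitude()))
def tool(z,y):
    z=np.array(z)/np.linalg.norm(z); y=np.array(y)-np.dot(y,z)*z; y/=np.linalg.norm(y)
    return R.from_matrix(np.c_[np.cross(y,z),y,z])
E
python3 - <<'E'
from h import *
import workcell; print([k for k in dir(workcell) if k[0]!='_'], getattr(workcell,'tcp_to_tips',None))
a=np.radians(35.6)
plan([.581,-.194,.16],tool([0,0,-1],[np.cos(a),np.sin(a),0]),15)
E
```

```text
['MotionError', 'camera', 'get_obs', 'hand_in', 'tcp_to_tips'] 0.011
[ 30. -14.   5.] [-0.  -0.  -6.8]
[ 32. -11.   6.] [-0.  -0.  -6.8]
[33. -7.  5.] [-0.  -0.  -6.8]
[34. -3.  6.] [-0.  -0.  -6.8]
[33.  1.  5.] [-0.  -0.  -6.8]
[34.  6.  6.] [-0.  -0.  -6.8]
[32.  8.  5.] [-0.  -0.  -6.8]
[31. 13.  6.] [-0.  -0.  -6.8]
[30. 17.  5.] [-0.  -0.  -6.8]
[27. 19.  6.] [-0.  -0.  -6.8]
[25. 23.  5.] [-0.  -0.  -6.8]
[22. 26.  5.] [-0.  -0.  -6.8]
[18. 28.  6.] [-0.  -0.  -6.8]
[16. 30.  5.] [-0.  -0.  -6.8]
[11. 31.  6.] [-0.  -0.  -6.8]
end err [-0.12938698 -0.37735053 -0.14401177] 0.2451209665615135
```

Request:
apply_moves --rows '[{"x": 30, "y": -14, "z": 5, "az": -6.8, "gripper": 0.4}, {"x": 32, "y": -11, "z": 6, "az": -6.8}, {"x": 33, "y": -7, "z": 5, "az": -6.8}, {"x": 34, "y": -3, "z": 6, "az": -6.8}, {"x": 33, "y": 1, "z": 5, "az": -6.8}]' --newtons 20

```text
invalid input at $.rows[0]: expected keys x, y, z, ax, ay, az, gripper
```

Request:
apply_moves --rows '[{"x": 34, "y": 6, "z": 6, "az": -6.8}, {"x": 32, "y": 8, "z": 5, "az": -6.8}, {"x": 31, "y": 13, "z": 6, "az": -6.8}, {"x": 30, "y": 17, "z": 5, "az": -6.8}, {"x": 27, "y": 19, "z": 6, "az": -6.8}]'

```text
invalid input at $.rows[0]: expected keys x, y, z, ax, ay, az, gripper
```

Request:
apply_moves --rows '[{"x": 25, "y": 23, "z": 5, "az": -6.8}, {"x": 22, "y": 26, "z": 5, "az": -6.8}, {"x": 18, "y": 28, "z": 6, "az": -6.8}, {"x": 16, "y": 30, "z": 5, "az": -6.8}, {"x": 11, "y": 31, "z": 6, "az": -6.8}]'

```text
invalid input at $.rows[0]: expected keys x, y, z, ax, ay, az, gripper
```

Request:
apply_moves --rows '[{"x": 0}, {"x": 0}]'

```text
invalid input at $.rows[0]: expected keys x, y, z, ax, ay, az, gripper
```

Run:
```python
from h import *
c=snap('wrist','w0'); o=get_obs(); print(o)
a=np.radians(35.6)
plan([.581,-.194,.16],tool([0,0,-1],[np.cos(a),np.sin(a),0]),1)
print(proj(c,[[.5812,-.1939,.076],[.5812,-.1939,.042],[.6204,-.2018,.042]]))
```

```text
{'clock': 0.15, 'joint_pos': array([ 1.14042068,  0.33271806, -0.06469704,  1.460758  ,  0.02164134,
        1.34990436, -0.08848605]), 'joint_velocities': array([ 0.00136239, -0.00217676, -0.00076457, -0.00225568, -0.000584  ,
       -0.00087285,  0.00021675]), 'tau': array([ 1.22192181e-03, -6.25826526e+01,  4.93609684e-02, -3.91851246e+01,
        1.62408559e-02,  7.59865536e-03,  2.17867085e-05]), 'position': array([ 0.24773139, -0.57350452,  0.24169951]), 'ee_rot': array([ 9.79282854e-01,  2.02496404e-01, -1.53709529e-04, -5.23640152e-04]), 'ft_force': array([0.9532978 , 0.79615586, 0.12106743]), 'torque': array([ 0.01362394, -0.04638522, -0.00554305]), 'grasp_force': 0.0, 'grip_width': 1.0002866479492762}
[ 456.5 -216.1   81.9] [-0.000e+00 -1.000e-01 -1.022e+02]
end err [ 0.04620279  0.00110508 -0.00597675] 0.06908857878941468
[[ 122.33313405 -221.46155123]
 [ 102.83069062 -272.20745346]
 [ 141.62883875 -265.70458298]]
```

View pics/w0.png

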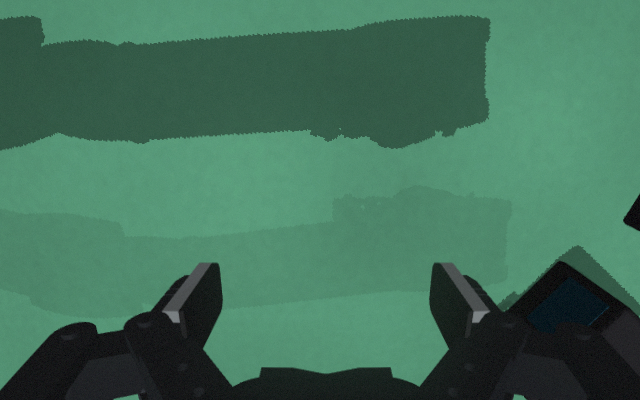

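The moves were refused: every row needs all seven keys. The wrist picture shows only bench. I'll send them again with full rows.

Request:
apply_moves --rows '[{"x": 30, "y": -14, "z": 5, "ax": 0, "ay": 0, "az": -6.8, "gripper": 0.4}, {"x": 32, "y": -11, "z": 6, "ax": 0, "ay": 0, "az": -6.8, "gripper": 0.4}, {"x": 33, "y": -7, "z": 5, "ax": 0, "ay": 0, "az": -6.8, "gripper": 0.4}, {"x": 34, "y": -3, "z": 6, "ax": 0, "ay": 0, "az": -6.8, "gripper": 0.4}, {"x": 33, "y": 1, "z": 5, "ax": 0, "ay": 0, "az": -6.8, "gripper": 0.4}]' --newtons 20

```text
clock: 0.57
position: [0.3592, -0.4458, 0.2148]
ee_rot: [0.876, 0.483, -0.0, -0.0]
ft_force: [1.0, 0.0, 0.2]
grip_width: 0.603
grasp_force: 0.0
```

Request:
apply_moves --rows '[{"x": 34, "y": 6, "z": 6, "ax": 0, "ay": 0, "az": -6.8, "gripper": 0.4}, {"x": 32, "y": 8, "z": 5, "ax": 0, "ay": 0, "az": -6.8, "gripper": 0.4}, {"x": 31, "y": 13, "z": 6, "ax": 0, "ay": 0, "az": -6.8, "gripper": 0.4}, {"x": 30, "y": 17, "z": 5, "ax": 0, "ay": 0, "az": -6.8, "gripper": 0.4}, {"x": 27, "y": 19, "z": 6, "ax": 0, "ay": 0, "az": -6.8, "gripper": 0.4}]'

```text
clock: 0.98
position: [0.4708, -0.3193, 0.1872]
ee_rot: [0.696, 0.718, 0.0, 0.0]
ft_force: [0.3, -0.3, -0.7]
grip_width: 0.601
grasp_force: 0.0
```

Request:
apply_moves --rows '[{"x": 25, "y": 23, "z": 5, "ax": 0, "ay": 0, "az": -6.8, "gripper": 0.4}, {"x": 22, "y": 26, "z": 5, "ax": 0, "ay": 0, "az": -6.8, "gripper": 0.4}, {"x": 18, "y": 28, "z": 6, "ax": 0, "ay": 0, "az": -6.8, "gripper": 0.4}, {"x": 16, "y": 30, "z": 5, "ax": 0, "ay": 0, "az": -6.8, "gripper": 0.4}, {"x": 11, "y": 31, "z": 6, "ax": 0, "ay": 0, "az": -6.8, "gripper": 0.4}]'

```text
clock: 1.4
position: [0.5819, -0.1933, 0.1601]
ee_rot: [0.456, 0.89, 0.0, 0.0]
ft_force: [0.6, -0.1, 0.6]
grip_width: 0.599
grasp_force: 0.0
```

Request:
apply_moves --rows '[{"x": 0, "y": 0, "z": 0, "ax": 0, "ay": 0, "az": 0, "gripper": 0.4}, {"x": 0, "y": 0, "z": 0, "ax": 0, "ay": 0, "az": 0, "gripper": 0.4}]'

```text
clock: 1.57
position: [0.5818, -0.1922, 0.1595]
ee_rot: [0.457, 0.889, 0.001, -0.001]
ft_force: [0.2, -1.2, -0.1]
grip_width: 0.597
grasp_force: 0.0
```

Run:
```python
from h import *
c=snap('wrist','w1'); o=get_obs(); print(o['clock'],o['joint_pos'],o['position'],o['grip_width'])
a=np.radians(35.6)
plan([.581,-.194,.16],tool([0,0,-1],[np.cos(a),np.sin(a),0]),1)
print(proj(c,[[.5812,-.1939,.076],[.5812,-.1939,.042],[.6204,-.2018,.042]]))
```

```text
1.6167 [ 0.67717742  0.41719581 -0.54704255  1.57505712  0.22666281  1.2141462
  0.70633205] [ 0.58105013 -0.19432724  0.15976719] 0.6039271947618909
[ 0.3  0.1 -0.2] [-0.  -0.  -0.2]
end err [-0.0419433  -0.02483048 -0.03262581] 0.052704058310790135
[[321.82538563 218.34005825]
 [322.26608088 203.52520099]
 [358.7577638  241.07420099]]
```

View pics/w1.png

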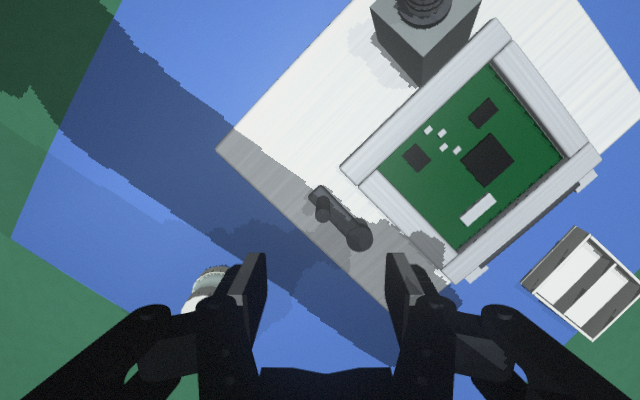

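```bash
cat > fit2.py <<'E'
from fit import *
W1=load('w1')
JW=[(-48,-75,32),(-48,75,32),(90,75,32),(-125,-135,18),(0,-100,43)]; ow=[(341,166),(497,18),(601,156),(217,149),(358,238)]
def res2(p,full=0):
    r=res(p,1); P=np.vstack([world(p,JW),world(p,[(-40*np.cos(p[6]),-100+40*np.sin(p[6]),76)])])
    b=proj(W1,P)-np.array(ow+[(322,213)])
    # wrist pixels are finer: weight to mm
    r=np.vstack([r*2,b]); return r if full else r.ravel()
p=least_squares(res2,p,loss='soft_l1').x
Rz=R.from_euler('z',p[2]);w=lambda v:Rz.apply(v)+[p[0],p[1],0]
if __name__=='__main__':
    print('p2',p.round(4)); print(res2(p,1)[-6:].round(1).tolist())
    print('jar',atz(T,(479,220),.05))
    for q in [p[6],*np.linspace(p[6],1.57,9)[1:]]: print(round(q,2),w([-.04*np.cos(q),-.1+.04*np.sin(q),.058]).round(4))
E
python3 fit2.py
```

```text
p [ 0.6368 -0.1031 -0.1647 -0.1037  0.0305  0.1153  0.0329]
[[-0.1, -0.9], [1.0, -0.5], [0.8, 0.4], [-0.5, -0.1], [-0.2, -0.1], [0.4, 0.2], [-0.1, -0.8], [0.8, -0.7], [1.2, -0.1], [0.0, 0.1], [-0.2, -0.2], [1.5, -0.5], [0.1, -0.2], [-1.5, -0.0], [-0.1, -1.5], [-1.5, -1.6], [-1.5, -1.3], [2.0, -2.0], [-0.2, 0.5], [-0.1, -1.4], [0.1, -0.0], [0.3, 0.6]]
boss org jig mm [-67.76494483  30.46969947  16.64214181]
axis [-0.33733317  0.05605166  0.93971514] griptop [ 0.53952042 -0.05605611  0.11531223] grip pt [ 0.54491775 -0.05695294  0.10027679] mouth [ 0.55537508 -0.05869054  0.07114562]
pivot [ 0.62040303 -0.2017542   0.064     ] post [ 0.58118102 -0.19390345  0.064     ] q 0.03289425144249875
p2 [ 0.6366 -0.1024 -0.1677 -0.1034  0.0295  0.1153  0.034 ]
[[-3.3, 3.1], [-0.7, -1.9], [3.1, 4.9], [-5.9, 1.1], [1.0, 2.3], [0.1, 3.7]]
jar [ 0.56250716 -0.3223123   0.05      ]
0.03 [ 0.5807 -0.1929  0.058 ]
0.23 [ 0.5829 -0.1856  0.058 ]
0.42 [ 0.5866 -0.1788  0.058 ]
0.61 [ 0.5914 -0.1729  0.058 ]
0.8 [ 0.5973 -0.168   0.058 ]
0.99 [ 0.604  -0.1643  0.058 ]
1.19 [ 0.6113 -0.1619  0.058 ]
1.38 [ 0.6189 -0.161   0.058 ]
1.57 [ 0.6265 -0.1615  0.058 ]
```

Request:
apply_moves --rows '[{"x": 0, "y": 1, "z": 30, "ax": 0, "ay": 0, "az": 0, "gripper": 0.4}, {"x": 0, "y": 0, "z": 30, "ax": 0, "ay": 0, "az": 0, "gripper": 0.4}, {"x": 0, "y": 0, "z": 25, "ax": 0, "ay": 0, "az": 0, "gripper": 0.4}, {"x": 0, "y": 0, "z": 17, "ax": 0, "ay": 0, "az": 0, "gripper": 0.4}, {"x": 0, "y": 0, "z": 0, "ax": 0, "ay": 0, "az": 0, "gripper": 0.7}]'

```text
clock: 2.03
position: [0.5787, -0.1955, 0.0545]
ee_rot: [0.46, 0.888, -0.001, -0.003]
ft_force: [-1.6, -0.1, 0.1]
grip_width: 0.471
grasp_force: 0.0
```

Request:
apply_moves --rows '[{"x": 0, "y": 0, "z": 0, "ax": 0, "ay": 0, "az": 0, "gripper": 1}, {"x": 0, "y": 0, "z": 0, "ax": 0, "ay": 0, "az": 0, "gripper": 1}, {"x": 0, "y": 0, "z": 0, "ax": 0, "ay": 0, "az": 0, "gripper": 1}, {"x": 0, "y": 0, "z": 0, "ax": 0, "ay": 0, "az": 0, "gripper": 1}, {"x": 0, "y": 0, "z": 0, "ax": 0, "ay": 0, "az": 0, "gripper": 1}]'

```text
clock: 2.45
position: [0.5822, -0.195, 0.0599]
ee_rot: [0.459, 0.888, -0.0, 0.001]
ft_force: [-4.9, 0.2, 7.9]
grip_width: 0.105
grasp_force: 20.9
```

Run:
```python
from fit2 import *
o=get_obs(); print(o['clock'],o['position'],o['grip_width'],o['ft_force'])
r=R.from_quat(o['ee_rot']); prev=w([-.04*np.cos(p[6]),-.1+.04*np.sin(p[6]),.058])
for q in np.linspace(p[6],1.6,11)[1:]:
    n=w([-.04*np.cos(q),-.1+.04*np.sin(q),.058]); print((r.inv().apply(n-prev)*1e3).round(1)); prev=n
```

```text
p [ 0.6368 -0.1031 -0.1647 -0.1037  0.0305  0.1153  0.0329]
[[-0.1, -0.9], [1.0, -0.5], [0.8, 0.4], [-0.5, -0.1], [-0.2, -0.1], [0.4, 0.2], [-0.1, -0.8], [0.8, -0.7], [1.2, -0.1], [0.0, 0.1], [-0.2, -0.2], [1.5, -0.5], [0.1, -0.2], [-1.5, -0.0], [-0.1, -1.5], [-1.5, -1.6], [-1.5, -1.3], [2.0, -2.0], [-0.2, 0.5], [-0.1, -1.4], [0.1, -0.0], [0.3, 0.6]]
boss org jig mm [-67.76494483  30.46969947  16.64214181]
axis [-0.33733317  0.05605166  0.93971514] griptop [ 0.53952042 -0.05605611  0.11531223] grip pt [ 0.54491775 -0.05695294  0.10027679] mouth [ 0.55537508 -0.05869054  0.07114562]
pivot [ 0.62040303 -0.2017542   0.064     ] post [ 0.58118102 -0.19390345  0.064     ] q 0.03289425144249875
2.45 [ 0.58216196 -0.19499107  0.05994594] 0.10531628635343071 [-4.91795531  0.16824916  7.91393017]
[ 3.9  4.9 -0. ]
[ 3.1  5.4 -0. ]
[ 2.2  5.9 -0. ]
[ 1.3  6.1 -0. ]
[ 0.3  6.3 -0. ]
[-0.7  6.2  0. ]
[-1.6  6.   0. ]
[-2.6  5.7  0. ]
[-3.4  5.2  0. ]
[-4.2  4.6  0. ]
```

Request:
apply_moves --rows '[{"x": 4, "y": 5, "z": -3, "ax": 0, "ay": 0, "az": 0, "gripper": 1}, {"x": 3, "y": 5.5, "z": 0, "ax": 0, "ay": 0, "az": 0, "gripper": 1}, {"x": 2, "y": 6, "z": 0, "ax": 0, "ay": 0, "az": 0, "gripper": 1}, {"x": 1.5, "y": 6, "z": 0, "ax": 0, "ay": 0, "az": 0, "gripper": 1}, {"x": 0.5, "y": 6.5, "z": 0, "ax": 0, "ay": 0, "az": 0, "gripper": 1}]'

```text
clock: 2.87
position: [0.5975, -0.1673, 0.0608]
ee_rot: [0.459, 0.888, -0.001, -0.002]
ft_force: [-8.4, 0.8, -1.3]
grip_width: 0.106
grasp_force: 21.5
```

Request:
apply_moves --rows '[{"x": -0.5, "y": 6, "z": 0, "ax": 0, "ay": 0, "az": 0, "gripper": 1}, {"x": -1.5, "y": 6, "z": 0, "ax": 0, "ay": 0, "az": 0, "gripper": 1}, {"x": -2.5, "y": 5.5, "z": 0, "ax": 0, "ay": 0, "az": 0, "gripper": 1}, {"x": -3.5, "y": 5, "z": 0, "ax": 0, "ay": 0, "az": 0, "gripper": 1}, {"x": -4, "y": 5, "z": 0, "ax": 0, "ay": 0, "az": 0, "gripper": 1}]'

```text
clock: 3.28
position: [0.6278, -0.1615, 0.061]
ee_rot: [0.459, 0.889, -0.0, -0.001]
ft_force: [-6.1, -0.5, -2.1]
grip_width: 0.103
grasp_force: 21.2
```

Request:
apply_moves --rows '[{"x": 0, "y": 0, "z": 0, "ax": 0, "ay": 0, "az": 0, "gripper": 1}, {"x": 0, "y": 0, "z": 0, "ax": 0, "ay": 0, "az": 0, "gripper": 1}]'

```text
clock: 3.45
position: [0.6285, -0.1616, 0.0611]
ee_rot: [0.459, 0.889, 0.0, -0.0]
ft_force: [-1.8, 0.5, -6.2]
grip_width: 0.108
grasp_force: 20.9
```

```bash
python3 - <<'E' | tail -3
from fit2 import *
o=get_obs(); print(o['clock'],o['position'],o['grip_width'],o['ft_force'])
d=Rz.inv().apply(o['position']-w([0,-.1,0])); print(d, np.arctan2(d[1],-d[0]))
E
```

```text
pivot [ 0.62040303 -0.2017542   0.064     ] post [ 0.58118102 -0.19390345  0.064     ] q 0.03289425144249875
3.45 [ 0.62847736 -0.16160792  0.06110227] 0.10799097350252013 [-1.8067471   0.53211344 -6.22864961]
[0.00190061 0.04022799 0.06110227] 1.6180071736481476
```

Request:
apply_moves --rows '[{"x": 0, "y": 0, "z": 0, "ax": 0, "ay": 0, "az": 0, "gripper": 0.65}, {"x": 0, "y": 0, "z": 0, "ax": 0, "ay": 0, "az": 0, "gripper": 0.65}, {"x": 0, "y": 0, "z": 0, "ax": 0, "ay": 0, "az": 0, "gripper": 0.65}, {"x": 0, "y": 0, "z": -30, "ax": 0, "ay": 0, "az": 0, "gripper": 0.65}, {"x": 0, "y": 0, "z": -35, "ax": 0, "ay": 0, "az": 0, "gripper": 0.65}]'

```text
clock: 3.87
position: [0.6271, -0.162, 0.1251]
ee_rot: [0.459, 0.889, -0.0, -0.002]
ft_force: [1.1, -0.2, 1.3]
grip_width: 0.35
grasp_force: 0.0
```

Request:
apply_moves --rows '[{"x": 0, "y": 0, "z": -35, "ax": 0, "ay": 0, "az": 0, "gripper": 0}, {"x": 0, "y": 0, "z": 0, "ax": 0, "ay": 0, "az": 0, "gripper": 0}]'

```text
clock: 4.03
position: [0.6322, -0.1625, 0.1698]
ee_rot: [0.459, 0.888, 0.001, 0.006]
ft_force: [0.9, 0.1, 0.9]
grip_width: 0.619
grasp_force: 0.0
```

```bash
python3 - <<'E' | tail -14
from fit2 import *
o=get_obs(); print(o['clock'],o['position'],o['grip_width'],o['ft_force'])
ax=Rz.apply(tilt.apply([0,0,1])); top=w(p[3:6]); print(top,ax)
plan(top+.075*ax,tool(-ax,Rz.apply([0,1,0])),9)
E
```

```text
axis [-0.33733317  0.05605166  0.93971514] griptop [ 0.53952042 -0.05605611  0.11531223] grip pt [ 0.54491775 -0.05695294  0.10027679] mouth [ 0.55537508 -0.05869054  0.07114562]
pivot [ 0.62040303 -0.2017542   0.064     ] post [ 0.58118102 -0.19390345  0.064     ] q 0.03289425144249875
4.0333 [ 0.632225   -0.16246691  0.16984612] 0.618913860365105 [0.90942326 0.05926066 0.94420608]
[ 0.5395207  -0.05605551  0.11531167] [-0.33716058  0.05708061  0.93971514]
[18. -4. -2.] [-0.8 -2.  -5. ]
[17. -2. -3.] [-0.8 -2.  -5. ]
[18.  0. -3.] [-0.8 -2.  -5. ]
[18.  1. -4.] [-0.8 -2.  -5. ]
[17.  3. -4.] [-0.8 -2.  -5. ]
[17.  4. -5.] [-0.8 -2.  -5. ]
[16.  6. -6.] [-0.8 -2.  -5. ]
[15.  7. -6.] [-0.8 -2.  -5. ]
[15.  9. -6.] [-0.8 -2.  -5. ]
end err [-0.29471842 -0.14408279  0.04401174] 0.6447004850122354
```

Request:
apply_moves --rows '[{"x": 18, "y": -4, "z": -2, "ax": -0.8, "ay": -2, "az": -5, "gripper": 0}, {"x": 17, "y": -2, "z": -3, "ax": -0.8, "ay": -2, "az": -5, "gripper": 0}, {"x": 18, "y": 0, "z": -3, "ax": -0.8, "ay": -2, "az": -5, "gripper": 0}, {"x": 18, "y": 1, "z": -4, "ax": -0.8, "ay": -2, "az": -5, "gripper": 0}, {"x": 17, "y": 3, "z": -4, "ax": -0.8, "ay": -2, "az": -5, "gripper": 0}]'

```text
clock: 4.45
position: [0.5628, -0.0999, 0.1716]
ee_rot: [0.252, 0.963, -0.009, 0.094]
ft_force: [0.0, 0.3, 0.8]
grip_width: 1.003
grasp_force: 0.0
```

Request:
apply_moves --rows '[{"x": 17, "y": 4, "z": -5, "ax": -0.8, "ay": -2, "az": -5, "gripper": 0}, {"x": 16, "y": 6, "z": -6, "ax": -0.8, "ay": -2, "az": -5, "gripper": 0}, {"x": 15, "y": 7, "z": -6, "ax": -0.8, "ay": -2, "az": -5, "gripper": 0}, {"x": 15, "y": 9, "z": -6, "ax": -0.8, "ay": -2, "az": -5, "gripper": 0}, {"x": 0, "y": 0, "z": 0, "ax": 0, "ay": 0, "az": 0, "gripper": 0}]'

```text
clock: 4.87
position: [0.5083, -0.05, 0.1791]
ee_rot: [0.075, 0.983, -0.017, 0.164]
ft_force: [0.6, 0.9, -0.5]
grip_width: 1.002
grasp_force: 0.0
```

Request:
apply_moves --rows '[{"x": 0, "y": 0, "z": 0, "ax": 0, "ay": 0, "az": 0, "gripper": 0}, {"x": 0, "y": 0, "z": 0, "ax": 0, "ay": 0, "az": 0, "gripper": 0}]'

```text
clock: 5.03
position: [0.5111, -0.0523, 0.1797]
ee_rot: [0.08, 0.983, -0.016, 0.164]
ft_force: [0.3, 1.0, 0.0]
grip_width: 1.004
grasp_force: 0.0
```

```bash
python3 - <<'E' | tail -14
from fit2 import *
c=snap('wrist','w2'); o=get_obs(); print(o['clock'],o['position'],o['joint_pos'],o['grip_width'])
ax=Rz.apply(tilt.apply([0,0,1])); top=w(p[3:6])
plan(top+.075*ax,tool(-ax,Rz.apply([0,1,0])),1)
print(proj(c,[top,top-.042*ax,top-.047*ax]))
E
```

```text
p [ 0.6368 -0.1031 -0.1647 -0.1037  0.0305  0.1153  0.0329]
[[-0.1, -0.9], [1.0, -0.5], [0.8, 0.4], [-0.5, -0.1], [-0.2, -0.1], [0.4, 0.2], [-0.1, -0.8], [0.8, -0.7], [1.2, -0.1], [0.0, 0.1], [-0.2, -0.2], [1.5, -0.5], [0.1, -0.2], [-1.5, -0.0], [-0.1, -1.5], [-1.5, -1.6], [-1.5, -1.3], [2.0, -2.0], [-0.2, 0.5], [-0.1, -1.4], [0.1, -0.0], [0.3, 0.6]]
boss org jig mm [-67.76494483  30.46969947  16.64214181]
axis [-0.33733317  0.05605166  0.93971514] griptop [ 0.53952042 -0.05605611  0.11531223] grip pt [ 0.54491775 -0.05695294  0.10027679] mouth [ 0.55537508 -0.05869054  0.07114562]
pivot [ 0.62040303 -0.2017542   0.064     ] post [ 0.58118102 -0.19390345  0.064     ] q 0.03289425144249875
5.0833 [ 0.5112814  -0.05220885  0.17951121] [ 0.75383539 -0.06319912 -0.74635894  2.06796546  0.01942263  0.79451299
  1.39835283] 1.0015740223447402
[-4.7  0.9 -5. ] [-0.2 -1.1  0.3]
end err [-0.01520535  0.02377147 -0.02898339] 0.05356409451131396
[[326.92281154 232.92615961]
 [326.90104945 212.94883458]
 [326.89887854 210.98469592]]
```

View pics/w2.png

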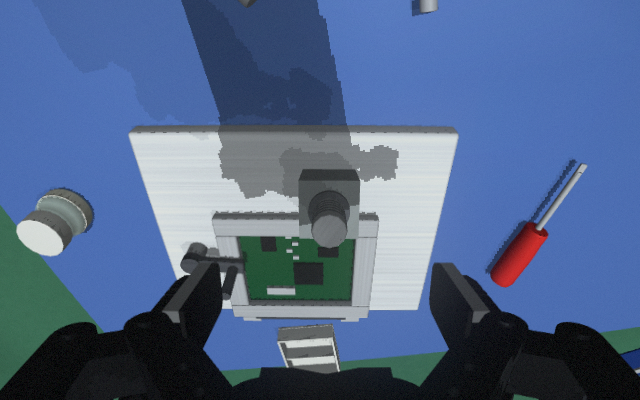

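```bash
cat > g.py <<'E'
from fit2 import *
ax=Rz.apply(tilt.apply([0,0,1])); top=w(p[3:6])
c=load('w2'); M=cv2.Rodrigues(np.float64(c['rvec']))[0]
d=least_squares(lambda k:(proj(c,[top+M.T@[k[0],k[1],0]])-[329.5,231]).ravel(),[0,0],x_scale=1e-3).x
top=top+M.T@[d[0],d[1],0]; Rt=tool(-ax,Rz.apply([0,1,0]))
E
python3 - <<'E' | tail -13
from g import *
print('shift',d*1e3,top)
plan(top+.075*ax,Rt,1)
b=c['color'][150:260,270:390,::-1]; cv2.imwrite('pics/c2.png',cv2.resize(b,None,fx=5,fy=5,interpolation=3))
E
```

```text
p [ 0.6368 -0.1031 -0.1647 -0.1037  0.0305  0.1153  0.0329]
[[-0.1, -0.9], [1.0, -0.5], [0.8, 0.4], [-0.5, -0.1], [-0.2, -0.1], [0.4, 0.2], [-0.1, -0.8], [0.8, -0.7], [1.2, -0.1], [0.0, 0.1], [-0.2, -0.2], [1.5, -0.5], [0.1, -0.2], [-1.5, -0.0], [-0.1, -1.5], [-1.5, -1.6], [-1.5, -1.3], [2.0, -2.0], [-0.2, 0.5], [-0.1, -1.4], [0.1, -0.0], [0.3, 0.6]]
boss org jig mm [-67.76494483  30.46969947  16.64214181]
axis [-0.33733317  0.05605166  0.93971514] griptop [ 0.53952042 -0.05605611  0.11531223] grip pt [ 0.54491775 -0.05695294  0.10027679] mouth [ 0.55537508 -0.05869054  0.07114562]
pivot [ 0.62040303 -0.2017542   0.064     ] post [ 0.58118102 -0.19390345  0.064     ] q 0.03289425144249875
shift [ 1.54946105 -1.15891562] [ 0.53883703 -0.05437673  0.11463477]
[-3.6  2.4 -4.7] [-0.2 -1.1  0.3]
end err [-0.0187303  -0.02462969  0.00014073] 0.05356409451131396
```

View pics/c2.png

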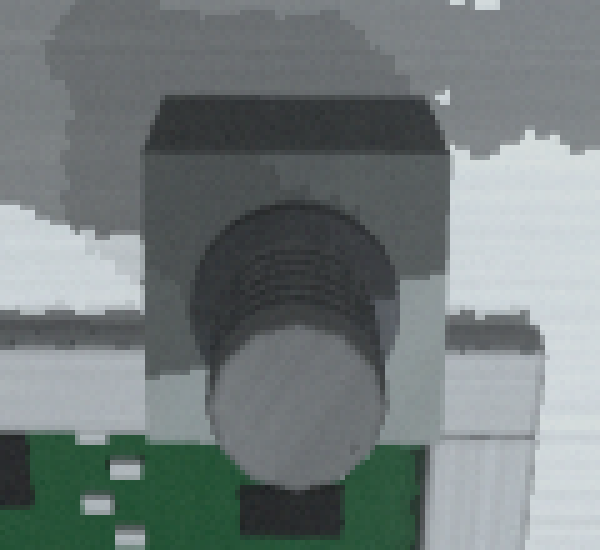

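Request:
apply_moves --rows '[{"x": -3.6, "y": 2.4, "z": -4.7, "ax": -0.2, "ay": -1.1, "az": 0.3, "gripper": 0}, {"x": 0, "y": 0, "z": 20, "ax": 0, "ay": 0, "az": 0, "gripper": 0}, {"x": 0, "y": 0, "z": 20, "ax": 0, "ay": 0, "az": 0, "gripper": 0}, {"x": 0, "y": 0, "z": 0, "ax": 0, "ay": 0, "az": 0, "gripper": 0}, {"x": 0, "y": 0, "z": 0, "ax": 0, "ay": 0, "az": 0, "gripper": 0}]'

```text
clock: 5.5
position: [0.5261, -0.0516, 0.1464]
ee_rot: [0.082, 0.982, -0.013, 0.172]
ft_force: [0.4, 1.3, 0.5]
grip_width: 1.0
grasp_force: 0.0
```

```bash
python3 - <<'E' | tail -2
from g import *
plan(top-.024*ax,Rt,1)
E
```

```text
[-1.5 -0.7 58.4] [ 0.1 -0.1  0.1]
end err [-0.00668201  0.05176599 -0.04893193] 0.04950373976326084
```

Request:
apply_moves --rows '[{"x": -1, "y": -0.5, "z": 18, "ax": 0, "ay": 0, "az": 0, "gripper": 0}, {"x": 0, "y": 0, "z": 18, "ax": 0, "ay": 0, "az": 0, "gripper": 0}, {"x": 0, "y": 0, "z": 14, "ax": 0, "ay": 0, "az": 0, "gripper": 0}, {"x": 0, "y": 0, "z": 8, "ax": 0, "ay": 0, "az": 0, "gripper": 0}, {"x": 0, "y": 0, "z": 0, "ax": 0, "ay": 0, "az": 0, "gripper": 0}]'

```text
clock: 5.92
position: [0.5466, -0.056, 0.0924]
ee_rot: [0.082, 0.982, -0.014, 0.172]
ft_force: [-0.1, 0.0, -0.9]
grip_width: 1.0
grasp_force: 0.0
```

Request:
apply_moves --rows '[{"x": 0, "y": 0, "z": 0, "ax": 0, "ay": 0, "az": 0, "gripper": 0.5}, {"x": 0, "y": 0, "z": 0, "ax": 0, "ay": 0, "az": 0, "gripper": 0.6}, {"x": 0, "y": 0, "z": 0, "ax": 0, "ay": 0, "az": 0, "gripper": 0.68}]'

```text
clock: 6.17
position: [0.5471, -0.056, 0.094]
ee_rot: [0.081, 0.981, -0.015, 0.174]
ft_force: [-0.1, -0.4, -0.2]
grip_width: 0.609
grasp_force: 0.0
```

```bash
python3 - <<'E' | tail -3
from g import *
o=get_obs(); print(o['position'],o['grip_width'],R.from_quat(o['ee_rot']).inv().apply(o['ft_force']))
plan(top-.024*ax,Rt,1)
E
```

```text
[ 0.54705802 -0.0560388   0.09404927] 0.6085302845382199 [ 0.1302061  -0.42915163  0.13461635]
[0.8 0.3 1.8] [0.  0.1 0.1]
end err [0.04695198 0.02469088 0.00224489] 0.02588033186349467
```

Request:
apply_moves --rows '[{"x": 0, "y": 0, "z": 0, "ax": 0, "ay": 0, "az": 0, "gripper": 0.8}, {"x": 0, "y": 0, "z": 0, "ax": 0, "ay": 0, "az": 0, "gripper": 1}, {"x": 0, "y": 0, "z": 0, "ax": 0, "ay": 0, "az": 0, "gripper": 1}, {"x": 0, "y": 0, "z": 0, "ax": 0, "ay": 0, "az": 0, "gripper": 1}, {"x": 0, "y": 0, "z": 0, "ax": 0, "ay": 0, "az": 0, "gripper": 1}]' --newtons 30

```text
clock: 6.58
position: [0.5467, -0.0561, 0.0934]
ee_rot: [0.081, 0.981, -0.015, 0.173]
ft_force: [-4.7, -0.2, 5.9]
grip_width: 0.249
grasp_force: 29.5
```

Request:
apply_moves --rows '[{"x": 0, "y": 0, "z": 0, "ax": 0, "ay": 0, "az": 0, "gripper": 1}, {"x": 0, "y": 0, "z": 0, "ax": 0, "ay": 0, "az": 0, "gripper": 1}]'

```text
clock: 6.75
position: [0.5467, -0.0562, 0.0934]
ee_rot: [0.081, 0.981, -0.015, 0.173]
ft_force: [-3.7, -0.2, 6.2]
grip_width: 0.248
grasp_force: 29.5
```

```bash
python3 - <<'E' | tail -3
from g import *
o=get_obs(); print(o['position'],o['grip_width'],R.from_quat(o['ee_rot']).inv().apply(o['ft_force']),R.from_quat(o['ee_rot']).inv().apply(o['torque']))
plan(top-.024*ax,Rt,1)
E
```

```text
[ 0.5467444  -0.05616223  0.09340646] 0.24753310055652852 [ 1.29237034 -0.81709703 -7.03796104] [0.14394134 0.70859081 0.00291208]
[0.3 0.4 1.3] [-0.   0.   0.1]
end err [ 0.04231043 -0.04891423  0.00041185] 0.02959758710582029
```

Request:
apply_moves --rows '[{"x": 0, "y": 0, "z": -2, "ax": 0, "ay": 0, "az": 0, "gripper": 1}, {"x": 0, "y": 0, "z": -2, "ax": 0, "ay": 0, "az": 0, "gripper": 1}, {"x": 0, "y": 0, "z": -2, "ax": 0, "ay": 0, "az": 0, "gripper": 1}, {"x": 0, "y": 0, "z": -2, "ax": 0, "ay": 0, "az": 0, "gripper": 1}, {"x": 0, "y": 0, "z": 0, "ax": 0, "ay": 0, "az": 0, "gripper": 1}]'

```text
clock: 7.17
position: [0.5438, -0.0554, 0.1006]
ee_rot: [0.081, 0.981, -0.014, 0.173]
ft_force: [0.6, -1.8, -1.5]
grip_width: 0.247
grasp_force: 29.5
```

```bash
cat > chk.py <<'E'
from h import *
o=get_obs(); r=R.from_quat(o['ee_rot'])
print('drawn, tool axes mm',r.inv().apply(o['position']-np.array([0.54674,-0.05616,0.09341]))*1e3,'F',r.inv().apply(o['ft_force']),'M',r.inv().apply(o['torque']),o['grip_width'],o['clock'])
E
python3 chk.py
```

```text
drawn, tool axes mm [ 0.39311684  0.25511467 -7.81853882] F [-0.31357742 -1.69399569  1.75014028] M [0.0919804  0.5260663  0.02027349] 0.24709577956995288 7.1667
```

Request:
apply_moves --rows '[{"x": 0, "y": 0, "z": -2, "ax": 0, "ay": 0, "az": 0, "gripper": 1}, {"x": 0, "y": 0, "z": -2, "ax": 0, "ay": 0, "az": 0, "gripper": 1}, {"x": 0, "y": 0, "z": -2, "ax": 0, "ay": 0, "az": 0, "gripper": 1}, {"x": 0, "y": 0, "z": -2, "ax": 0, "ay": 0, "az": 0, "gripper": 1}, {"x": 0, "y": 0, "z": 0, "ax": 0, "ay": 0, "az": 0, "gripper": 1}]'

```text
clock: 7.58
position: [0.5412, -0.055, 0.1082]
ee_rot: [0.081, 0.981, -0.014, 0.173]
ft_force: [0.3, 0.1, -2.5]
grip_width: 0.247
grasp_force: 29.5
```

```bash
python3 chk.py
```

```text
drawn, tool axes mm [  0.28919063   0.26719145 -15.86029056] F [0.6300332  0.16316044 2.46323436] M [0.00080449 0.51214678 0.03848105] 0.24733582997767906 7.5833
```

Lateral forces are negligible, so I'll draw the rest.

Request:
apply_moves --rows '[{"x": 0, "y": 0, "z": -2, "ax": 0, "ay": 0, "az": 0, "gripper": 1}, {"x": 0, "y": 0, "z": -2, "ax": 0, "ay": 0, "az": 0, "gripper": 1}, {"x": 0, "y": 0, "z": -2, "ax": 0, "ay": 0, "az": 0, "gripper": 1}, {"x": 0, "y": 0, "z": -2, "ax": 0, "ay": 0, "az": 0, "gripper": 1}, {"x": 0, "y": 0, "z": 0, "ax": 0, "ay": 0, "az": 0, "gripper": 1}]'

```text
clock: 8.0
position: [0.5385, -0.0545, 0.1158]
ee_rot: [0.081, 0.981, -0.014, 0.173]
ft_force: [0.4, -0.8, -1.5]
grip_width: 0.244
grasp_force: 29.5
```

Request:
apply_moves --rows '[{"x": 0, "y": 0, "z": 0, "ax": 0, "ay": 0, "az": 0, "gripper": 1}, {"x": 0, "y": 0, "z": 0, "ax": 0, "ay": 0, "az": 0, "gripper": 1}, {"x": 0, "y": 0, "z": 0, "ax": 0, "ay": 0, "az": 0, "gripper": 1}]'

```text
clock: 8.25
position: [0.5385, -0.0545, 0.1153]
ee_rot: [0.081, 0.981, -0.014, 0.173]
ft_force: [0.5, -0.3, -1.7]
grip_width: 0.248
grasp_force: 29.5
```

Run:
```python
import chk
from h import *
b=snap('scene','s3'); a=snap('wrist','w3')
i=cv2.resize(b['color'][200:330,210:390,::-1],(780,563),interpolation=3)[:, :440]
j=cv2.resize(a['color'][150:330,250:370,::-1],(350,525),interpolation=3)
o=np.zeros((563,790,3),np.uint8); o[:,:440]=i; o[:525,440:]=j; cv2.imwrite('pics/f.png',o)
```

```text
drawn, tool axes mm [  0.42275877   0.25220208 -23.45294281] F [ 0.10261621 -0.19671733  1.76964488] M [0.06043312 0.48555514 0.00226935] 0.24760901404506117 8.25
```

View pics/f.png

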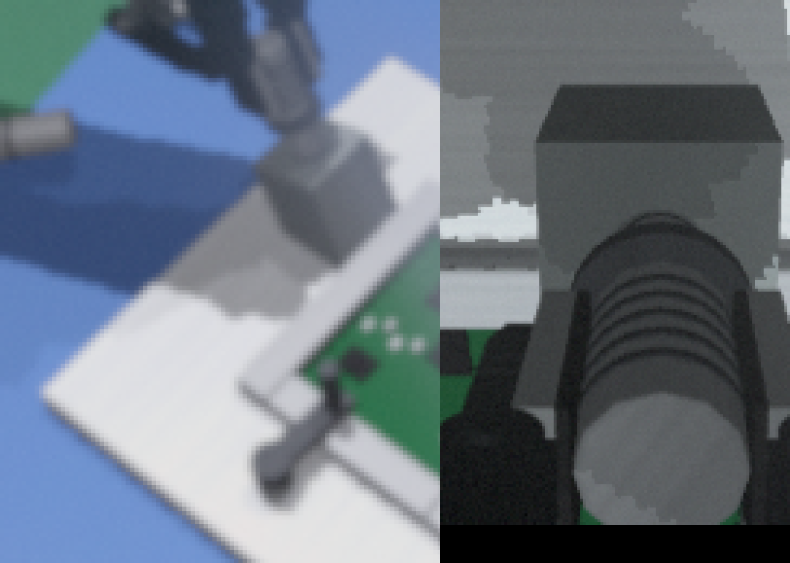

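The turnbutton lies square across the cover side (pivot at (270,470), post at (330,385)). The pin is gripped and its flange is clear of the boss, with shank showing behind it at about (660,222). The vertical load of 1.77 N matches the pin's weight, so it hangs free in the bore.

```bash
python3 -c "
from workcell import *
print(hand_in())"
```

```text
the job is handed in; nothing more can be done
None
```

I handed the job in with the turnbutton swung to about 1.6 rad across the cover, which is still down. The pin is drawn about 23.5 mm along its bore and still gripped; the hand-in gave no verdict.

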